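Hang the tube caddy from the counter rail

ROBOT

A 6-joint arm with a two-finger parallel gripper is mounted at the origin on the work surface. World frame = base frame: x ahead of the robot, y to its left, z up, the work surface at z = 0. Lengths are in mm, angles in degrees, forces in N, time in s.
With the tool pointing down it reaches from about 350 to 850 mm from the base axis. Payload 8.1 kg.
Tool frame: the origin (TCP) lies at the very end of the fingers, on their centre line; the grasp point (between the pads) lies 19 mm behind it; z points along the fingers, y is the line along which they close (so a half turn about z gives the same grasp; the last joint's range is limited). The gripper opens to 85 mm and grips with 20 to 120 N. Pads are 22 mm wide; open, the fingers measure 114 mm over their backs; the gripper's body (76 mm by 85 mm) begins 54 mm behind the grasp point. The pads swing forward as they close: fully open they stand 13 mm farther back than shut.
Start: joints at [-82.013, 7.471, 85.268, -0, 87.261, -4.893], TCP at [133.767, -584.903, 231.292] pointing down, gripper open.
Joint ranges: [-169.43, 169.43], [-51.17, 129.36], [1.28, 143.12], [-76.62, 256.62], [0, 156.53], [-152.29, 152.29]. Speed limits (degrees/s): [136.94, 136.94, 159.86, 180, 180, 180].

INTERFACE

Orientations are given as [roll, pitch, yaw] about the fixed x, y, z axes, in that order (R = Rz(yaw) Ry(pitch) Rx(roll)).
In Python, from bench import r gives the robot as it stands.
- The arm moves only by the shell command python3 -m jog 'ROWS' [FORCE]. ROWS is JSON, a list of rows, each a list of 7 numbers: the turn, a rotation vector about the tool's x, y, z in degrees, then the shift along the tool's x, y, z in mm, then the closure, from -1 (fully open) to 1 (shut), so that 0 is half open. A call has 1 to 5 rows; each row shifts and turns the commanded pose from where the row before left it, along the tool's axes as they then stand; what a row does not reach is not made up. A row lasts 1/10 s, in which the tool goes at most 50 mm and 8.59 degrees, less where a joint would pass 70% of its speed; a pose out of reach is approached as far as the arm can. A call is refused whole if a number of a shift passes 50 or a number of a turn 8.59, either way. A call with a gripper value outside its range is refused whole. The fingers move at their own pace and stop on an object; FORCE is the grip in N (left out, the last holds). Time passes only in rows, so rows that do not move let the fingers close. It gives the time, the measured TCP pose, the force, the opening and the grip force at its end, in the units of the state.
- r.sense(): the state, without advancing time (a new reading comes with each control period).
- r.snapshot(name): name is "side" or "top"; returns a dict with "pixels" (400x640x3 uint8, red, green, blue), "fx", "fy", "cx", "cy" (pixels), "world_to_cam" (4x4, takes a point from world to camera coordinates). Camera axes: x right, y up, looking along -z (the intrinsics and any distortion apply to the point x, -y, -z); pixel columns grow to the right and rows downward; lengths in mm; the calibration is good to about 2 mm. A picture is of the moment at which its call begins. There is no depth.
- r.hand_in(): hands the job in; it is judged then, once.
The state is a dict: "time": time; "joint_pos": joint angles; "qd": joint speeds; "joint_efforts": joint torques, N m; "tool_pos": TCP position; "tcp_rot": TCP orientation; "ft_force": force on the tool from outside, world axes, zero at the start; "wrist_torque": the same for the moment, N m; "finger_gap": finger opening in mm; "grip_force": force on a finger pad.
Only numpy, scipy, OpenCV 4.12 (cv2) and the standard library are available. Lean on these libraries where they do the work, as an engineer would, in place of code of your own. Each camera call takes 0.05 s, during which the arm holds its last target. There are 200 camera calls.

TASK

Take the spare S-hook by its red grip off the low stand and hang it on the yellow-sleeved part of the tall rail, let go of it, then hang the blue tube caddy by its bail in the S-hook's lower curl and let it come to rest. Keep the caddy roughly level all the time so its tubes stay in, and do not knock over or shift the loose tubes on the counter or disturb the pullers already on the rail.

Things in the scene. Friction and masses are not known exactly. Their poses are not given: they have to be found in the camera images.
- rail: Fixed steel rail: round bar 12 mm in diameter, 380 mm long, along its y axis, axis 265 mm above the counter, on two 14 mm posts 185 mm either side of the middle, 273 mm tall. Origin on the counter under the bar's middle, z up, x away from the robot. Three hanging places at about -100, 0 and +100 mm along y: two hold a puller, the free one wears the yellow sleeve.
- bay: Yellow paint-thin sleeve 50 mm long round the rail bar at the free place, where the S-hook must hang. Origin on the bar's axis at the middle of the sleeve; y along the bar, x away from the robot, z up. It adds under half a millimetre to the bar's 12 mm diameter.
- stand: Fixed low stand: base 100 x 110 x 8 mm, round bar 12 mm in diameter along its y axis, axis 115 mm above the counter, on two 10 mm posts 45 mm either side. Origin on the counter under the bar's middle, x roughly away from the robot. The S-hook hangs near the middle of the bar at the start.
- hook: Loose steel S-hook, 90 g, bent from bar 14 mm wide (y) and 4 mm thick; upright with z up, the S in its x-z plane, 32 mm wide in x. Origin: inside of the upper curl's crown. From there the stem runs down at x = -14 mm to z = -36 mm, slants to x = +14 mm at z = -58 mm and goes on to the lower curl. At the start its +x points roughly away from the robot.
- hook_grip (a point): Centre of the S-hook's red plastic grip, a block 20 (x) x 14 (y) x 36 (z) mm that stands on top of the upper curl; 22 mm above the hook's origin, axes as the hook's. The block spans 4 to 40 mm above the origin; pinch it across y.
- hook_seat (a point): Same point as the hook's origin; on the rail it lies 6 mm above the bar's axis. The upper curl, 24 mm wide inside, opens downward; its free tip is on the +x side and reaches 17 mm below this point. To leave a bar the hook must be held 20 to 30 mm above its resting height and moved along its -x; to go onto one, at that height along +x, then lowered.
- hook_eye (a point): Inside bottom of the lower curl, 94 mm below the hook's origin (outside bottom 98 mm), axes as the hook's. The curl is 24 mm wide inside and opens upward; its free tip is on the -x side and rises 17 mm above this point. The hung bail bar's axis lies 3 mm above this point: pass the bail over the tip along +x, then lower it.
- caddy: Loose open blue bin 90 (x) x 70 (y) x 40 (z) mm with small glass tubes bedded in it, about 150 g (can be a third more or less), standing on the counter. Origin at the centre of its underside, z up. A rigid wire bail stands over it and a wooden handle juts from its -x side, the side towards the robot at the start. It hangs about level from its bail.
- caddy_grip (a point): Middle of the caddy's wooden handle, a bar 14 mm wide (y), 16 mm tall (z) that runs from 45 to 105 mm out along the caddy's -x; this point is at x = -82, y = 0, z = 32 mm in the caddy's frame, axes as the caddy's. Pinch it across y from above.
- caddy_bail (a point): Middle of the bail's top bar, round, 6 mm in diameter, 64 mm long along the caddy's y; at x = -3, y = 0, z = 90 mm in the caddy's frame. The two bail legs go down from its ends to the rim at z = 40 mm; the opening below the bar is 58 mm wide and 47 mm high.
- puller_a: Loose chrome tube puller hanging on the rail by its own hook (a bent strip 10 mm wide, 27 mm across). Origin at the inside of its crown, on top of the bar; it reaches 104 mm below and 3 mm above.
- puller_a_cup (a point): Middle of that puller's cup, 27 mm in diameter, 86 mm below its origin.
- puller_b: A second puller of the same shape.
- puller_b_cup (a point): Middle of the second puller's cup, 86 mm below its origin.
- octal_center (a point): Centre (half-way up) of a loose metal-can octal tube, 33 mm in diameter, 62 mm tall, standing on the counter. Leave alone.
- mini_a_center (a point): Centre (half-way up) of a loose glass miniature tube with white base, 22 mm in diameter, 53 mm tall, standing on the counter. Leave alone.
- mini_b_center (a point): Centre (half-way up) of a second such miniature tube. Leave alone.
- socket_block: Fixed green socket tester block 70 x 90 x 30 mm on the counter below the rail. Origin at the centre of its underside. Behind the rail stands a fixed grey tester box, 120 mm tall.
Mind the look-alikes: they are no part of the job. What is meant by the part that bears octal_center is not green, and is the smaller of those in its own colour.

How it is judged:
By the outcome, as a careful person would: the job done as asked, in the order asked, and still so for the second after the job is handed in, with the robot touching nothing.
It also fails if it takes over 62 s, if anything falls off the work surface, if the arm or the gripper's body presses on something with over 40 N, if the wrist force passes 120 N, or if a joint passes its speed limit or range.

## Working session

There is one attempt and no reset: what is moved stays moved. The work goes in short steps, Python scripts to look and compute and a shell command to move; the robot and the scene stay as the last step left them, time stands still between calls to the robot, and variables do not carry over. Pictures are saved under pics/ and viewed, at most 10 in all, crops included, and the job is handed in when it is done.

```bash
mkdir -p pics; ls
python3 - <<'E'
from bench import r
import cv2, numpy as np
s=r.sense();print(s)
for n in("side","top"):
    d=r.snapshot(n);cv2.imwrite(f"pics/{n}0.png",d["pixels"][:,:,::-1]);print(n,d["fx"],d["fy"],d["cx"],d["cy"],[k for k in d]);print(np.round(d["world_to_cam"],4).tolist())
E
```

```text
pics
{'time': 0.0, 'joint_pos': array([-8.20121533e+01,  7.51651875e+00,  8.53312837e+01, -1.07070103e-03,
        8.72600061e+01, -4.89385444e+00]), 'qd': array([-0.01669689,  0.0044962 ,  0.00456331,  0.05689116,  0.08579647,
        0.03042406]), 'joint_efforts': array([-1.61345361e-03, -5.69400465e+01, -5.00561607e+01, -3.78219547e-04,
        1.48336584e-02, -6.24578934e-05]), 'tool_pos': array([ 133.69250581, -584.34363681,  230.21050418]), 'tcp_rot': array([-1.79892493e+02, -8.13166255e-03,  1.28817457e+01]), 'ft_force': array([-0.72722451, -0.16812586, -0.14314079]), 'wrist_torque': array([-0.0462038 ,  0.01969214, -0.02377936]), 'grip_force': 0.0, 'finger_gap': 85.72759427195106}
side 413.25598449384745 413.25598449384745 326.212315017192 198.54344590557562 ['pixels', 'fx', 'fy', 'cx', 'cy', 'world_to_cam']
[[-0.9224, -0.3863, -0.0009, 510.7606], [0.2335, -0.5594, 0.7953, -275.2523], [-0.3077, 0.7334, 0.6062, -787.4107], [0.0, 0.0, 0.0, 1.0]]
top 479.6073889599328 479.6073889599328 314.27403213934707 199.86033368384477 ['pixels', 'fx', 'fy', 'cx', 'cy', 'world_to_cam']
[[-0.0039, -0.9995, -0.0313, 28.4517], [0.9881, -0.0087, 0.1534, -566.8938], [-0.1536, -0.0304, 0.9877, -1115.6051], [0.0, 0.0, 0.0, 1.0]]
```

View pics/side0.png

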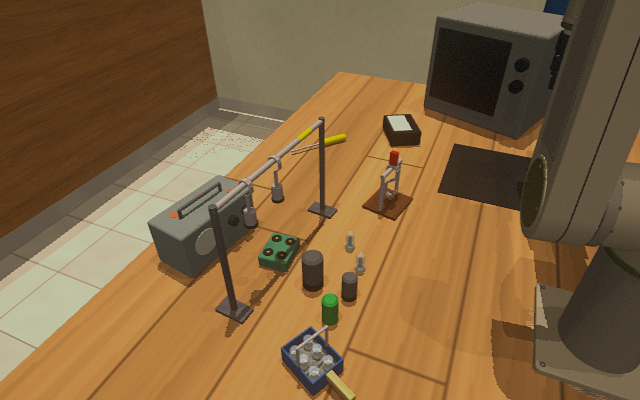

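View pics/top0.png

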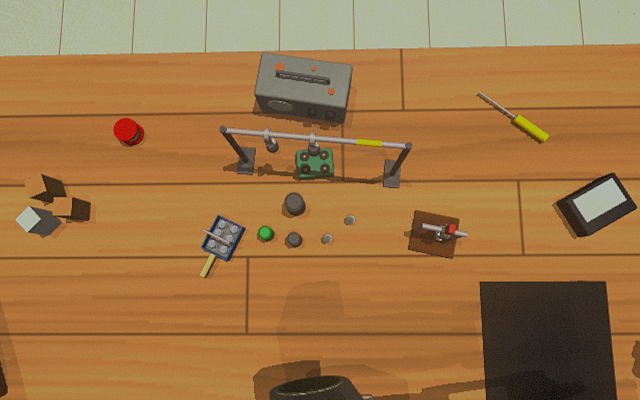

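The side view has the sleeve at about (306,134), the S-hook on the stand at (394,160) and the caddy at (312,358). The top view has the sleeve at (369,143), the red grip at (452,229) and the caddy at (222,238). I'll enlarge both for precise pixels.

Run:
```python
import cv2
a=cv2.imread("pics/top0.png")[115:285,190:480];cv2.imwrite("pics/topc.png",cv2.resize(a,None,fx=2.75,fy=2.75,interpolation=cv2.INTER_CUBIC))
b=cv2.imread("pics/side0.png")[110:400,190:430];cv2.imwrite("pics/sidec.png",cv2.resize(b,None,fx=2,fy=2,interpolation=cv2.INTER_CUBIC))
```

```text
(no output)
```

View pics/topc.png

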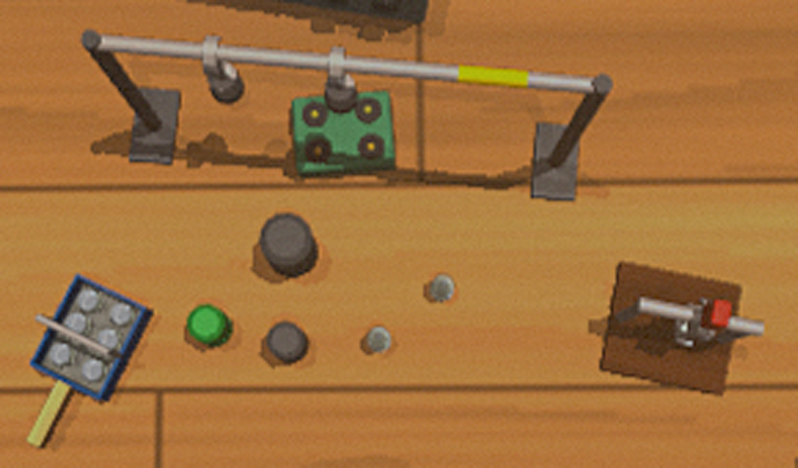

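View pics/sidec.png

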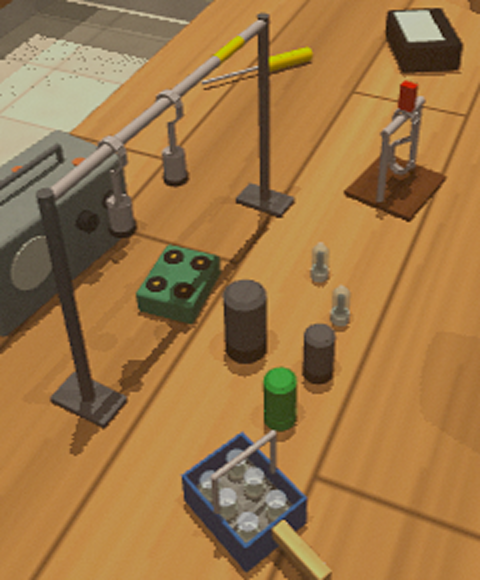

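```bash
cat > h.py <<'E'
import numpy as np
from bench import r
from scipy.optimize import least_squares
def proj(d,P):
    P=np.atleast_2d(P);c=(d["world_to_cam"]@np.c_[P,np.ones(len(P))].T).T
    return np.c_[d["cx"]-d["fx"]*c[:,0]/c[:,2],d["cy"]+d["fy"]*c[:,1]/c[:,2]]
def T(x,y):return(190+x/2.75,115+y/2.75)
def S(x,y):return(190+x/2,110+y/2)
def pose(obs,x0,z=0):
    """obs: list of (cam snapshot, local point, pixel); planar pose x,y,yaw"""
    def w(p,q):
        a=np.radians(p[2]);return[p[0]+np.cos(a)*q[0]-np.sin(a)*q[1],p[1]+np.sin(a)*q[0]+np.cos(a)*q[1],q[2]+z]
    f=lambda p:np.concatenate([proj(d,w(p,q))[0]-px for d,q,px in obs])
    s=least_squares(f,x0,x_scale=[100,100,20],loss='soft_l1');return s.x,f(s.x).reshape(-1,2)
E
python3 - <<'E'
from h import *
import cv2
t=r.snapshot("top");s=r.snapshot("side")
np.set_printoptions(precision=1,suppress=True)
o={}
o['rail']=[(t,(0,185,273),T(91,40)),(t,(0,-185,273),T(603,83)),(s,(0,185,273),S(47,193)),(s,(0,-185,273),S(263,17)),(s,(0,185,8),S(88,400)),(s,(0,-185,8),S(265,200))]
o['stand']=[(t,(50,55,8),T(620,263)),(t,(50,-55,8),T(741,287)),(t,(-50,-55,8),T(722,394)),(t,(-50,55,8),T(600,371)),(s,(50,55,8),S(346,190)),(s,(-50,55,8),S(407,217)),(s,(-50,-55,8),S(445,178))]
o['caddy']=[(t,(45,35,40),T(78,277)),(t,(45,-35,40),T(153,311)),(t,(-45,-35,40),T(107,399)),(t,(-45,35,40),T(33,364)),(t,(-3,32,90),T(40,319)),(t,(-3,-32,90),T(112,354)),(t,(-105,0,40),T(37,440)),
 (s,(45,35,40),S(184,481)),(s,(45,-35,40),S(242,435)),(s,(-45,-35,40),S(307,493)),(s,(-45,35,40),S(246,545)),(s,(-3,-32,90),S(274,435)),(s,(-3,32,90),S(212,480))]
for k,g in dict(rail=[600,0,0],stand=[450,-250,0],caddy=[450,250,0]).items():
    p,e=pose(o[k],g);print(k,p);print(e.T)
# tri
def tri(a,b):
    f=lambda p:np.r_[proj(t,p)[0]-a,proj(s,p)[0]-b];q=least_squares(f,[500,0,50]).x;return q,f(q)
def blob(d,lo,hi,roi):
    h=cv2.cvtColor(d["pixels"],cv2.COLOR_RGB2HSV);m=cv2.inRange(h,lo,hi);k=np.zeros_like(m);k[roi[1]:roi[3],roi[0]:roi[2]]=1;m*=k
    ys,xs=np.nonzero(m);return np.array([xs.mean(),ys.mean()]),len(xs)
yt,n1=blob(t,(24,180,120),(34,255,255),(340,130,400,160));ys_,n2=blob(s,(24,180,120),(34,255,255),(285,110,318,150))
print('sleeve',yt,n1,ys_,n2,tri(yt,ys_))
rt,n1=blob(t,(0,190,110),(6,255,255),(420,200,480,260));rs,n2=blob(s,(0,190,110),(6,255,255),(370,130,420,190))
print('red',rt,n1,rs,n2,tri(rt,rs))
for n,a,b in[('pa',T(212,60),S(114,150)),('pb',T(337,65),S(172,98)),('octbig',T(288,240),S(245,290)),('octsm',T(288,341),S(318,335)),('m1',T(441,288),S(320,250)),('m2',T(379,340),S(341,295)),('green',T(209,323),S(280,378)),('bar1',T(641,303),S(385,130)),('bar2',T(763,328),S(420,102))]:print(n,*tri(np.array(a),np.array(b)))
E
```

```text
rail [654.5  16.1  -5.7]
[[-0.6 -0.3 -0.9 -0.2  0.4 -0.4]
 [ 0.9  1.1 -0.1 -0.9 -1.7 -1.5]]
stand [ 484.4 -266.2  -12.3]
[[-0.3  0.   0.1 -0.4 -1.8  0.8  0.5]
 [-0.6 -0.2  1.  -0.1 -0.2 -0.  -1.6]]
caddy [477.4 246.9 -25.7]
[[-0.2 -1.9 -2.  -0.9  0.4 -1.3 -0.9 -1.2 -0.1  0.5  0.4 -0.3  1.7]
 [-1.  -1.1  0.8  1.   0.3 -0.6  2.5 -4.1 -3.2  0.5  0.1 -2.3 -2.8]]
sleeve [369.  142.2] 142 [304.2 133.5] 75 (array([644.8, -90.9, 269.2]), array([ 0.3,  0.7, -0.8, -0.2]))
red [451.8 228.4] 39 [394.2 152.9] 20 (array([ 483.9, -273.1,  156.7]), array([ 0.1,  0.5, -0.6, -0.1]))
pa [662.2 112.5 261.6] [-0. -0.  0.  0.]
pb [653.9  20.3 266.6] [ 0.3  0.9 -0.9 -0.2]
octbig [555.5  69.3  84.7] [ 0.  0. -0. -0.]
octsm [472.6  71.4  53.8] [-0.1 -0.2  0.2  0. ]
m1 [518.7 -61.4  43.4] [-0.  -0.2  0.2  0. ]
m2 [474.   -7.   37.7] [-0.  -0.1  0.1  0. ]
green [487.5 139.5  56.2] [ 0.   0.1 -0.1 -0. ]
bar1 [ 495.1 -219.5  120.2] [ 0.1  0.5 -0.5 -0.1]
bar2 [ 475.4 -319.6  107.9] [ 0.1  0.4 -0.5 -0.1]
```

```bash
cat >> h.py <<'E'
from scipy.spatial.transform import Rotation as Ro
def ray(d,px,z):
    f=lambda p:proj(d,[p[0],p[1],z])[0]-px
    return least_squares(f,[500,0]).x
def go(x,y,z,yaw):
    """remaining motion to a TCP target, in tool axes (first the turn, then the shift as seen after it)"""
    s=r.sense();R=Ro.from_euler('xyz',s["tcp_rot"],degrees=True);G=Ro.from_euler('xyz',[180,0,yaw],degrees=True)
    print('turn',(R.inv()*G).as_rotvec(degrees=True).round(2),'shift after turn',G.inv().apply(np.array([x,y,z])-s["tool_pos"]).round(1),'before',R.inv().apply(np.array([x,y,z])-s["tool_pos"]).round(1))
E
python3 - <<'E'
from h import *
np.set_printoptions(precision=1,suppress=True)
t=r.snapshot("top");s=r.snapshot("side")
print('sleeve ends top',ray(t,T(459,73),265),ray(t,T(527,79),265),'blob',ray(t,[369,142.2],266),'side',ray(s,[304.2,133.5],266))
print('bar ends',ray(t,T(105,42),265),ray(t,T(590,85),265))
print('red top z161',ray(t,[451.8,228.4],158),'side',ray(s,[394.2,152.9],146))
print('stand bar',ray(t,T(641,303),118),ray(t,T(763,328),118))
print('box corners',ray(t,(350,62),120),ray(t,(344,98),120),ray(t,(341,122),0))
c=[('45,35',T(78,277)),('45,-35',T(153,311)),('-45,-35',T(107,399)),('-45,35',T(33,364)),]
for n,p in c:print(n,ray(t,p,40))
print('handle',ray(t,T(37,440),40),ray(t,T(67,385),40),'bail',ray(t,T(40,319),92),ray(t,T(112,354),92))
print('side rim',*[ray(s,S(*p),40) for p in((184,481),(242,435),(307,493),(246,545))],'bail',ray(s,S(212,480),92),ray(s,S(274,435),92))
go(483,-273,190,-12.3)
E
```

```text
sleeve ends top [649.1 -67. ] [ 644.  -115.7] blob [647.1 -90.8] side [645.5 -96.3]
bar ends [675.7 190.6] [ 639.  -160.7]
red top z161 [ 485.  -272.7] side [ 486.1 -291.2]
stand bar [ 496.4 -219.7] [ 475.5 -316.6]
box corners [883.5 -63. ] [794.9 -47.7] [776.  -43.3]
45,35 [530.7 258.3]
45,-35 [500.1 191.2]
-45,-35 [423.6 230. ]
-45,35 [454.3 295.9]
handle [388.6 290.3] [435.9 265.4] bail [489.  277.4] [459.3 215.8]
side rim [527.4 265.3] [499.7 202.2] [422.9 234.3] [452.6 298. ] bail [488.2 283.9] [458.1 224.8]
turn [-0.   0.  25.2] shift after turn [ 274.8 -379.    40.9] before [ 410.  -226.    41.1]
```

```bash
python3 -m jog '[[0,0,8.4,0,0,0,0.2],[0,0,8.4,0,0,0,0.2],[0,0,8.4,0,0,0,0.2],[0,0,0,27.5,-38,0,0.2],[0,0,0,27.5,-38,0,0.2]]' 40; python3 -m jog '[[0,0,0,27.5,-38,0,0.2],[0,0,0,27.5,-38,0,0.2],[0,0,0,27.5,-38,0,0.2],[0,0,0,27.5,-38,0,0.2],[0,0,0,27.5,-38,0,0.2]]'; python3 -m jog '[[0,0,0,27.5,-38,0,0.2],[0,0,0,27.5,-38,0,0.2],[0,0,0,27.5,-38,0,0.2],[0,0,0,0,0,20,0.2],[0,0,0,0,0,0,0.2]]'
python3 - <<'E'
from h import *
import cv2
go(483,-273,190,-12.3)
t=r.snapshot("top");s=r.snapshot("side")
a=t["pixels"][165:265,390:510,::-1];b=s["pixels"][80:230,330:450,::-1]
cv2.imwrite("pics/g1.png",np.hstack([cv2.resize(a,(480,400),interpolation=2),cv2.resize(b,(320,400),interpolation=2)]))
p=r.sense()["tool_pos"];print(p,proj(t,p),proj(s,p))
E
```

```text
time: 0.8
tool_pos: [203.6, -522.0, 230.9]
tcp_rot: [-180.0, 0.0, -12.5]
ft_force: [1.0, -0.1, 0.2]
finger_gap: 34.1
grip_force: 0.0
time: 1.3
tool_pos: [379.7, -364.6, 231.5]
tcp_rot: [180.0, -0.0, -12.3]
ft_force: [1.2, -1.4, 0.3]
finger_gap: 34.3
grip_force: 0.0
time: 1.8
tool_pos: [483.1, -270.3, 208.6]
tcp_rot: [-179.9, 0.2, -12.2]
ft_force: [-1.3, 0.0, 0.2]
finger_gap: 34.3
grip_force: 0.0
turn [-0.09  0.24  0.15] shift after turn [ 0.5  2.7 18.6] before [ 0.5  2.7 18.6]
[ 482.82346523 -272.23844834  210.84271835] [[458.20074641 227.01292351]] [[396.07926773 133.96935366]]
```

View pics/g1.png

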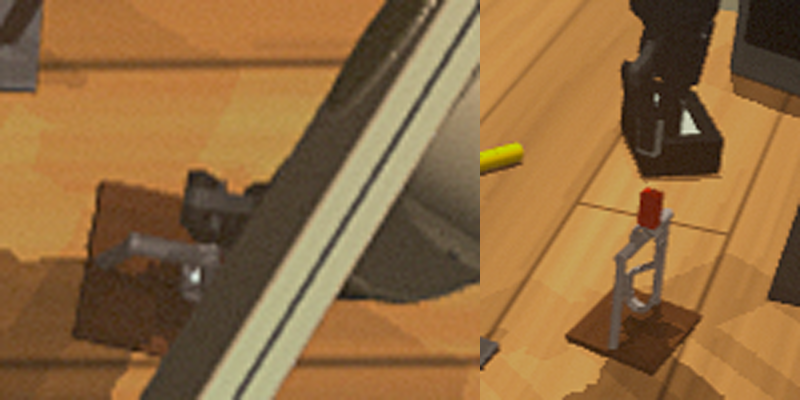

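The side view shows the red grip's top at about (394,152) and the near fingertip at (394,138), directly above it. The top view is blocked by the arm. I'll lower and close.

```bash
python3 - <<'E'
from h import *
t=r.snapshot("top");s=r.snapshot("side")
for z in(125,143,161):print(proj(s,[483,-273,z]),proj(t,[483,-273,z]))
E
python3 -m jog '[[0,0,0,0.5,1,25,0.2],[0,0,0,0,0,25,0.2],[0,0,0,0,0,25,0.2],[0,0,0,0,0,7,0.2],[0,0,0,0,0,0,0.2]]'
python3 - <<'E'
from h import *
import cv2
go(483,-273,128,-12.3)
s=r.snapshot("side");b=s["pixels"][100:220,340:440,::-1]
cv2.imwrite("pics/g2.png",cv2.resize(b,(500,600),interpolation=2))
E
```

```text
[[392.69031233 163.59852327]] [[448.2315477  230.72523997]]
[[393.3753717  157.59848075]] [[450.26070465 229.97943684]]
[[394.07482495 151.47237037]] [[452.3604224  229.20769957]]
time: 2.5
tool_pos: [482.9, -273.8, 128.9]
tcp_rot: [-180.0, 0.1, -12.4]
ft_force: [-0.2, 0.1, 0.2]
finger_gap: 34.2
grip_force: 0.0
turn [-0.03  0.09 -0.1 ] shift after turn [-0.  -0.8  0.9] before [-0.  -0.8  0.9]
```

View pics/g2.png

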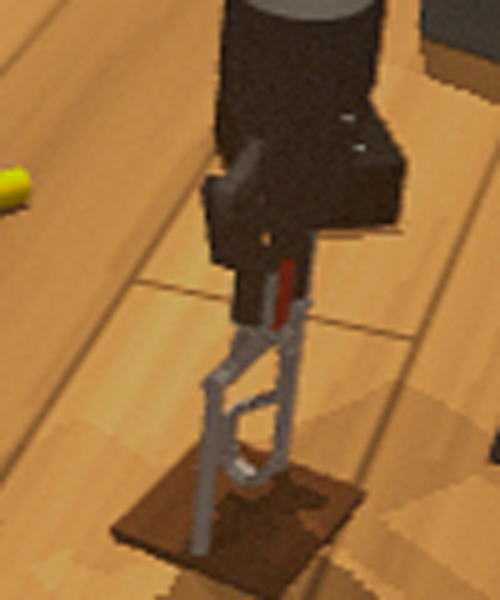

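The picture shows the red grip at crop (285,295), between the fingers just above the bar. Closing.

```bash
python3 -m jog '[[0,0,0,0,0,0,1],[0,0,0,0,0,0,1],[0,0,0,0,0,0,1],[0,0,0,0,0,0,1],[0,0,0,0,0,0,1]]' 60; python3 -m jog '[[0,0,0,0,0,-8,1],[0,0,0,0,0,-9,1],[0,0,0,0,0,-9,1],[0,0,0,0,0,0,1],[0,0,0,0,0,0,1]]'
```

```text
time: 3.05
tool_pos: [484.8, -274.3, 131.4]
tcp_rot: [179.9, -0.2, -12.3]
ft_force: [-0.7, -0.3, 6.5]
finger_gap: 13.0
grip_force: 60.0
time: 3.55
tool_pos: [484.0, -273.5, 155.7]
tcp_rot: [180.0, -0.0, -12.3]
ft_force: [-0.4, -1.3, -0.6]
finger_gap: 12.5
grip_force: 58.9
```

```bash
python3 -m jog '[[0,0,0,-10,0,0,1],[0,0,0,-15,0,0,1],[0,0,0,-20,0,0,1],[0,0,0,-20,0,0,1],[0,0,0,0,0,0,1]]'; python3 -m jog '[[0,0,-3,0,0,-35,1],[0,0,-3.3,0,0,-40,1],[0,0,0,0,0,-40,1],[0,0,0,0,0,-38,1],[0,0,0,0,0,0,1]]'
python3 - <<'E'
from h import *
go(575.5,-83.5,308,-6)
E
```

```text
time: 4.05
tool_pos: [417.7, -258.7, 154.2]
tcp_rot: [-180.0, 0.1, -12.4]
ft_force: [0.9, -0.6, -0.3]
finger_gap: 13.2
grip_force: 58.9
time: 4.55
tool_pos: [422.3, -261.0, 314.8]
tcp_rot: [179.7, -0.5, -6.0]
ft_force: [0.7, 0.2, -0.3]
finger_gap: 13.2
grip_force: 59.1
turn [ 0.3  -0.49 -0.02] shift after turn [ 133.8 -192.5    6.8] before [ 133.7 -192.6    7. ]
```

```bash
python3 -m jog '[[0,0,0,20,-29,0,1],[0,0,0,27,-38,1,1],[0,0,0,27,-38,1,1],[0,0,0,27,-38,1,1],[0,0,0,20,-29,1,1]]';python3 -m jog '[[0,0,0,13,-20,0,1],[0,0,0,0,0,0,1],[0,0,0,0,0,0,1]]'
python3 - <<'E'
from h import *
import cv2
go(575.5,-83.5,306,-6)
t=r.snapshot("top");s=r.snapshot("side")
a=t["pixels"][115:205,320:440,::-1];b=s["pixels"][75:225,240:370,::-1]
cv2.imwrite("pics/g3.png",np.hstack([cv2.resize(a,(400,300),interpolation=2),np.zeros((300,0,3),np.uint8)])) if 0 else cv2.imwrite("pics/g3.png",cv2.resize(b,(520,600),interpolation=2))
cv2.imwrite("pics/g3t.png",t["pixels"][:,:,::-1])
p=r.sense()["tool_pos"]
def red(d,roi):
    h=cv2.cvtColor(d["pixels"],cv2.COLOR_RGB2HSV);m=cv2.inRange(h,(0,170,80),(6,255,255));k=np.zeros_like(m);k[roi[1]:roi[3],roi[0]:roi[2]]=1
    y,x=np.nonzero(m*k);return len(x),x.mean() if len(x) else 0,y.mean() if len(x) else 0
print('red',red(s,(250,75,370,225)))
q=lambda dx,dz:proj(s,p+Ro.from_euler('z',-6,degrees=True).apply([dx,0,dz]))[0].round(1)
print('tip',q(0,0),'seat',q(0,-9),'stem',q(-14,-30),'eyebottom',q(0,-107))
print('bar sleeve c',proj(s,[645.5,-91,265]))
E
```

```text
time: 5.05
tool_pos: [559.7, -98.8, 302.9]
tcp_rot: [-180.0, 0.1, -6.0]
ft_force: [-0.2, -1.7, -0.7]
finger_gap: 13.3
grip_force: 58.9
time: 5.35
tool_pos: [573.4, -82.4, 303.1]
tcp_rot: [180.0, 0.1, -6.0]
ft_force: [-0.1, -0.4, -1.2]
finger_gap: 13.3
grip_force: 59.0
turn [0.01 0.11 0.05] shift after turn [ 2.2  0.9 -2.9] before [ 2.2  0.9 -2.9]
red (33, np.float64(337.45454545454544), np.float64(123.06060606060606))
tip [333.1 126.4] seat [333.1 130.3] stem [339. 141.] eyebottom [332.7 170.4]
bar sleeve c [[303.1814301  135.01047646]]
```

View pics/g3.png

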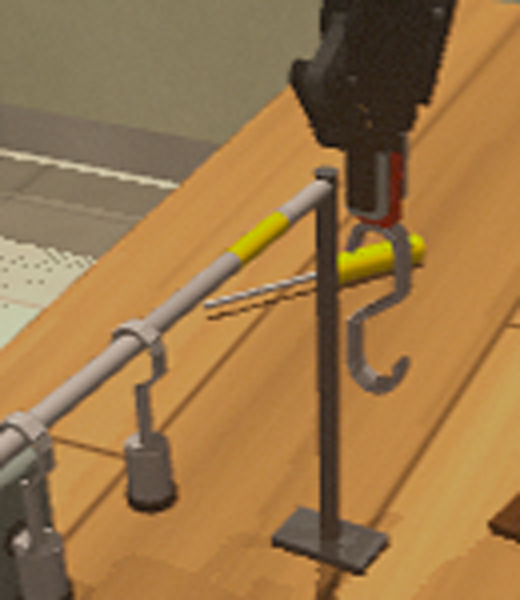

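The hook hangs upright in the grip, with its crown at about (335,132), its lower curl bottom at (336,173) and the sleeve at (304,133). I'll rise 4 mm, come closer and check.

```bash
python3 -m jog '[[0,0,0,10,0,-2,1],[0,0,0,14,1,-2,1],[0,0,0,10,0,0,1],[0,0,0,0,0,0,1],[0,0,0,0,0,0,1]]'
python3 - <<'E'
from h import *
import cv2
go(645.5,-91,307,-6)
t=r.snapshot("top");s=r.snapshot("side")
a=t["pixels"][120:180,320:440,::-1];b=s["pixels"][95:185,270:350,::-1]
cv2.imwrite("pics/g4.png",np.hstack([cv2.resize(b,(533,600),interpolation=2)]))
p=r.sense()["tool_pos"];print(p)
q=lambda d,dx,dy,dz:proj(d,p+Ro.from_euler('z',-6,degrees=True).apply([dx,dy,dz]))[0].round(1)
print('seat',q(s,0,0,-9),'curl tip',q(s,14,0,-26),q(s,14,7,-26),q(s,14,-7,-26),'finger tip near',q(s,0,12,0),'eyebottom',q(s,0,0,-107))
E
```

```text
time: 5.95
tool_pos: [607.0, -87.7, 308.0]
tcp_rot: [-180.0, 0.0, -6.1]
ft_force: [-0.5, -0.2, -1.3]
finger_gap: 12.8
grip_force: 59.0
turn [-0.    0.05 -0.06] shift after turn [38.7 -0.7  1. ] before [38.7 -0.8  0.9]
[606.91785562 -87.42512986 308.17167203]
seat [318.7 124.6] curl tip [313.  130.4] [311.4 131.8] [314.7 129. ] finger tip near [315.8 123. ] eyebottom [319.2 164.5]
```

View pics/g4.png

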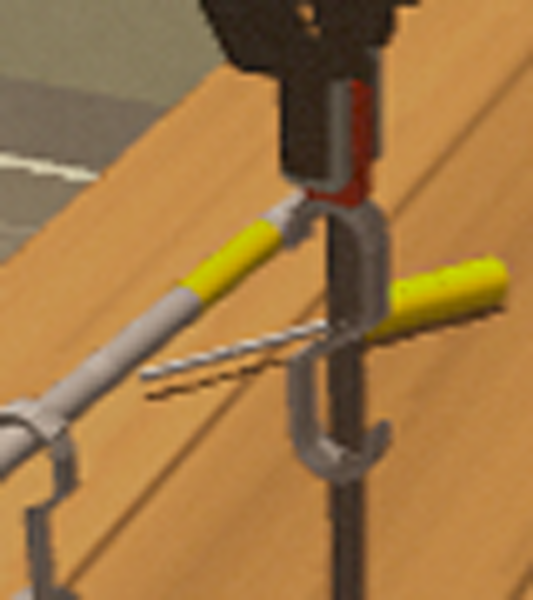

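The upper curl's free tip is at about (314,131.5), within 1 px of the prediction, and the sleeve centre is at (305,134). Crossing the bar, then lowering in steps.

```bash
python3 -m jog '[[0,0,0,12,0,0,1],[0,0,0,15,-1,0,1],[0,0,0,12,0,0,1],[0,0,0,0,0,0,1],[0,0,0,0,0,0,1]]'; python3 -m jog '[[0,0,0,0,0,4,1],[0,0,0,0,0,4,1],[0,0,0,0,0,4,1],[0,0,0,0,0,2,1],[0,0,0,0,0,0,1]]';  python3 - <<'E'
from h import *
import cv2
s=r.sense();print(s["tool_pos"],s["ft_force"])
cv2.imwrite("pics/s5.png",r.snapshot("side")["pixels"][:,:,::-1])
E
```

```text
time: 6.55
tool_pos: [645.8, -90.3, 308.1]
tcp_rot: [180.0, 0.0, -6.0]
ft_force: [-0.1, 0.3, -1.2]
finger_gap: 13.3
grip_force: 58.9
time: 7.05
tool_pos: [645.9, -90.2, 293.6]
tcp_rot: [-180.0, 0.1, -6.0]
ft_force: [0.4, -0.3, -1.2]
finger_gap: 12.9
grip_force: 58.9
[645.91165913 -90.24599021 293.6329137 ] [ 0.40139269 -0.33536718 -1.23983351]
```

```bash
python3 -m jog '[[0,0,0,0,0,4,1],[0,0,0,0,0,3,1],[0,0,0,0,0,2,1],[0,0,0,0,0,1,1],[0,0,0,0,0,0,1]]'; python3 -m jog '[[0,0,0,0,0,1,1],[0,0,0,0,0,1,1],[0,0,0,0,0,1,1],[0,0,0,0,0,0,1]]'
```

```text
time: 7.6
tool_pos: [646.2, -90.3, 284.0]
tcp_rot: [-180.0, 0.0, -6.0]
ft_force: [0.4, -0.4, -1.2]
finger_gap: 13.3
grip_force: 58.9
time: 8.0
tool_pos: [646.3, -90.3, 281.6]
tcp_rot: [180.0, -0.0, -6.0]
ft_force: [0.3, 0.5, -0.4]
finger_gap: 13.2
grip_force: 59.3
```

```bash
python3 -m jog '[[0,0,0,0,0,0.5,1],[0,0,0,0,0,0.5,1],[0,0,0,0,0,0,1]]'; python3 -m jog '[[0,0,0,0,0,0.5,1],[0,0,0,0,0,0,1]]'
```

```text
time: 8.3
tool_pos: [646.4, -90.3, 281.4]
tcp_rot: [180.0, -0.1, -6.0]
ft_force: [-2.7, 0.7, 5.3]
finger_gap: 12.9
grip_force: 59.9
time: 8.5
tool_pos: [646.4, -90.3, 281.4]
tcp_rot: [180.0, -0.1, -6.0]
ft_force: [-3.6, 1.2, 7.2]
finger_gap: 12.7
grip_force: 60.2
```

```bash
python3 -m jog '[[0,0,0,0,0,-0.8,1],[0,0,0,0,0,0,0.6],[0,0,0,0,0,0,0.5],[0,0,0,0,0,0,0.3],[0,0,0,0,0,0,0.2]]'; python3 -m jog '[[0,0,0,0,0,-5,0.2],[0,0,0,0,0,-20,0.2],[0,0,0,0,0,-35,0.2],[0,0,0,0,0,-30,0.2],[0,0,0,0,0,0,0.2]]'
python3 - <<'E'
from h import *
import cv2
s=r.snapshot("side");b=s["pixels"][95:185,270:350,::-1]
cv2.imwrite("pics/g6.png",cv2.resize(b,(533,600),interpolation=2));t=r.snapshot("top");cv2.imwrite("pics/t6.png",t["pixels"][:,:,::-1])
E
```

```text
time: 9.0
tool_pos: [646.2, -90.3, 280.2]
tcp_rot: [-180.0, 0.0, -6.0]
ft_force: [0.3, -0.4, 0.6]
finger_gap: 34.0
grip_force: 0.0
time: 9.5
tool_pos: [647.8, -90.7, 377.5]
tcp_rot: [179.9, -0.5, -6.0]
ft_force: [0.4, -0.3, 1.3]
finger_gap: 34.2
grip_force: 0.0
```

View pics/g6.png

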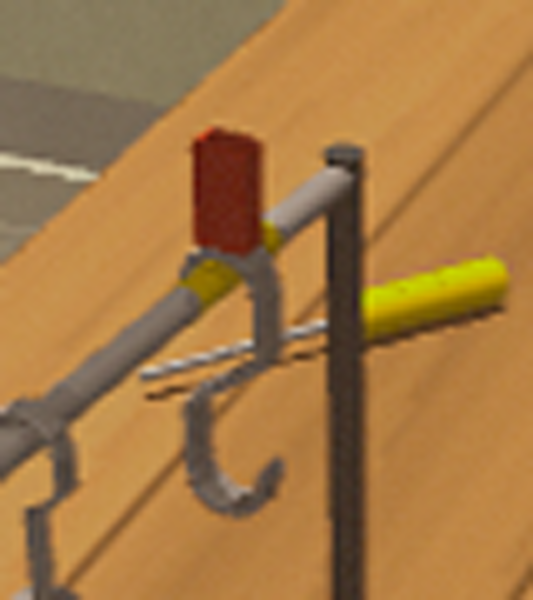

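The hook hangs on the sleeve with its crown at about (304,134) and its lower curl bottom at (306,172). The pullers haven't moved. Next is the caddy.

Run:
```python
from h import *
s=r.snapshot("side")
R=Ro.from_euler('z',-6,degrees=True)
print([proj(s,np.array([645.5,-90.5,271])+R.apply(v))[0].round(1) for v in([0,0,-98],[-14,0,-77],[0,0,40])],'seen (306,172) (311.3,164) (304,115)')
go(403,281,377,-25.8)
```

```text
[array([304.5, 170.8]), array([309.5, 164.6]), array([302.3, 115.6])] seen (306,172) (311.3,164) (304,115)
turn [-0.000e+00  1.000e-02  1.978e+01] shift after turn [-380.6 -228.4   -6.8] before [-280.9 -343.8   -6.7]
```

```bash
python3 -m jog '[[0,0,6.6,0,0,0,0],[0,0,6.6,0,0,0,0],[0,0,6.6,0,0,0,0],[0,0,0,-38,-23,0,0],[0,0,0,-38,-23,0,0]]' 100; python3 -m jog '[[0,0,0,-38,-23,0,0],[0,0,0,-38,-23,0,0],[0,0,0,-38,-23,0,0],[0,0,0,-38,-23,0,0],[0,0,0,-38,-23,0,0]]'; python3 -m jog '[[0,0,0,-38,-23,0,0],[0,0,0,-38,-23,0,0],[0,0,0,-38,-23,0,0],[0,0,0,0,0,40,0],[0,0,0,0,0,40,0]]'; python3 -m jog '[[0,0,0,0,0,45,0],[0,0,0,0,0,45,0],[0,0,0,0,0,40,0],[0,0,0,0,0,35,0],[0,0,0,0,0,0,0]]'
python3 - <<'E'
from h import *
go(403,281,13,-25.8)
E
```

```text
time: 10.15
tool_pos: [596.8, -15.8, 367.1]
tcp_rot: [179.9, 0.3, -26.0]
ft_force: [0.6, 0.4, 0.7]
finger_gap: 42.7
grip_force: 0.0
time: 10.65
tool_pos: [475.1, 171.5, 368.7]
tcp_rot: [179.9, 0.1, -25.8]
ft_force: [-0.6, 1.0, 0.7]
finger_gap: 43.0
grip_force: 0.0
time: 11.15
tool_pos: [403.4, 283.7, 289.3]
tcp_rot: [-180.0, -0.0, -25.6]
ft_force: [0.1, -0.7, -2.0]
finger_gap: 42.8
grip_force: 0.0
time: 11.65
tool_pos: [399.4, 279.4, 118.3]
tcp_rot: [179.4, 0.4, -25.8]
ft_force: [-0.9, -0.8, -1.4]
finger_gap: 42.9
grip_force: 0.0
turn [ 0.61  0.43 -0.02] shift after turn [  2.6  -3.  105.3] before [  3.4  -4.1 105.2]
```

```bash
python3 -m jog '[[0,0,0,0,0,30,0],[0,0,0,0,0,25,0],[0,0,0,0,0,0,0],[0,0,0,0,0,0,0]]'
python3 - <<'E'
from h import *
import cv2
go(403,281,14,-25.8)
cv2.imwrite("pics/s7.png",r.snapshot("side")["pixels"][:,:,::-1])
E
```

```text
time: 12.05
tool_pos: [404.6, 282.4, 71.8]
tcp_rot: [180.0, 0.0, -25.8]
ft_force: [-0.4, 0.6, 0.3]
finger_gap: 42.6
grip_force: 0.0
turn [ 0.    0.01 -0.02] shift after turn [-0.8  1.9 57.8] before [-0.8  1.9 57.8]
```

```bash
python3 -m jog '[[0,0,0,-0.8,1.9,20,0],[0,0,0,0,0,20,0],[0,0,0,0,0,12,0],[0,0,0,0,0,4,0],[0,0,0,0,0,0,0]]' && python3 -m jog '[[0,0,0,0,0,0,0],[0,0,0,0,0,0,0.3],[0,0,0,0,0,0,0.5],[0,0,0,0,0,0,1],[0,0,0,0,0,0,1]]' 100; python3 -m jog '[[0,0,0,0,0,0,1],[0,0,0,0,0,0,1],[0,0,0,0,0,0,1]]'
```

```text
time: 12.6
tool_pos: [403.1, 281.0, 15.1]
tcp_rot: [-180.0, -0.0, -25.8]
ft_force: [-0.5, 0.1, -0.1]
finger_gap: 42.8
grip_force: 0.0
time: 13.1
tool_pos: [403.4, 281.2, 15.3]
tcp_rot: [-179.9, -0.0, -25.8]
ft_force: [-0.7, -0.4, 4.4]
finger_gap: 12.3
grip_force: 98.1
time: 13.4
tool_pos: [403.3, 281.2, 15.3]
tcp_rot: [-179.9, -0.0, -25.8]
ft_force: [-2.0, -0.4, 5.7]
finger_gap: 12.5
grip_force: 98.3
```

```bash
python3 -m jog '[[0,0,0,0,0,-5,1],[0,0,0,0,0,-10,1],[0,0,0,0,0,-20,1],[0,0,0,0,0,-25,1],[0,0,0,0,0,-25,1]]'; python3 -m jog '[[0,0,0,0,0,-20,1],[0,0,0,0,0,-8,1],[0,0,0,0,0,0,1],[0,0,0,0,0,0,1],[0,0,0,0,0,0,1]]'
python3 - <<'E'
from h import *
import cv2
s=r.snapshot("side");b=s["pixels"][220:400,230:390,::-1]
cv2.imwrite("pics/s8.png",s["pixels"][:,:,::-1])
st=r.sense();print(st["wrist_torque"])
go(510,-76,129,-6)
E
```

```text
time: 13.9
tool_pos: [402.4, 280.6, 100.6]
tcp_rot: [180.0, 0.0, -25.8]
ft_force: [0.1, -0.4, -1.6]
finger_gap: 11.8
grip_force: 97.5
time: 14.4
tool_pos: [401.9, 280.3, 126.0]
tcp_rot: [179.9, 0.1, -25.8]
ft_force: [0.1, 0.1, -1.8]
finger_gap: 11.8
grip_force: 97.5
[0.0064542  0.08119359 0.01058017]
turn [  0.11   0.11 -19.82] shift after turn [144.7 343.1  -2.9] before [252.5 273.7  -2.7]
```

```bash
python3 -m jog '[[0,0,-3,0,0,0,1],[0,0,-5,0,0,0,1],[0,0,-5,0,0,0,1],[0,0,-4.8,0,0,-2,1],[0,0,-2,0,0,-2,1]]'; python3 -m jog '[[0,0,0,4,10,0,1],[0,0,0,7,17,0,1],[0,0,0,11,25,0,1],[0,0,0,11,26,0,1],[0,0,0,11,26,0,1]]';python3 -m jog '[[0,0,0,11,26,0,1],[0,0,0,11,26,0,1],[0,0,0,11,26,0,1],[0,0,0,11,26,0,1],[0,0,0,11,26,0,1]]'; python3 -m jog '[[0,0,0,11,26,0,1],[0,0,0,11,26,0,1],[0,0,0,8,20,0,1],[0,0,0,5,12,0,1],[0,0,0,2,5,0,1]]'; python3 -m jog '[[0,0,0,0,0,0,1],[0,0,0,0,0,0,1],[0,0,0,0,0,0,1]]'
python3 - <<'E'
from h import *
go(510,-76,129,-6)
E
```

```text
time: 14.95
tool_pos: [402.2, 280.5, 130.4]
tcp_rot: [179.9, 0.1, -5.8]
ft_force: [0.1, -0.1, -1.5]
finger_gap: 12.2
grip_force: 97.4
time: 15.45
tool_pos: [435.5, 171.1, 130.8]
tcp_rot: [180.0, 0.1, -6.1]
ft_force: [0.2, -0.2, -0.9]
finger_gap: 11.7
grip_force: 97.5
time: 15.95
tool_pos: [476.4, 35.9, 130.8]
tcp_rot: [180.0, 0.1, -6.1]
ft_force: [-0.5, -0.3, -1.8]
finger_gap: 12.3
grip_force: 97.5
time: 16.45
tool_pos: [503.9, -55.9, 131.0]
tcp_rot: [180.0, 0.1, -6.1]
ft_force: [-0.5, 0.6, -0.7]
finger_gap: 12.4
grip_force: 97.6
time: 16.75
tool_pos: [504.0, -53.7, 131.5]
tcp_rot: [-180.0, 0.0, -6.0]
ft_force: [0.3, 0.1, -1.8]
finger_gap: 12.2
grip_force: 97.6
turn [-0.01  0.02  0.04] shift after turn [ 8.3 21.5  2.5] before [ 8.3 21.5  2.5]
```

```bash
python3 -m jog '[[0,0,0,6,12,0,1],[0,0,0,11,9,0,1],[0,0,0,8,0,0,1],[0,0,0,0,0,0,1],[0,0,0,0,0,0,1]]'
python3 - <<'E'
from h import *
import cv2
s=r.snapshot("side");b=s["pixels"][95:245,260:410,::-1]
cv2.imwrite("pics/g9.png",cv2.resize(b,(600,600),interpolation=2))
p=r.sense()["tool_pos"];R=Ro.from_euler('z',-6,degrees=True);print(p)
q=lambda v:proj(s,p+R.apply(v))[0]
for n,v in dict(bailc=[79,0,74.7],bail_l=[79,32,74.7],bail_r=[79,-32,74.7],rimfar_l=[127,35,24.7],rimfar_r=[127,-35,24.7],rimnear_r=[37,-35,24.7],rimnear_l=[37,35,24.7],botfar_l=[127,35,-15.3],botnear_l=[37,35,-15.3]).items():
    u=q(v);print(n,u.round(1),'crop',((u-[260,95])*4).round())
E
```

```text
time: 17.25
tool_pos: [526.8, -77.8, 131.4]
tcp_rot: [-180.0, 0.0, -6.0]
ft_force: [0.4, -0.7, -1.4]
finger_gap: 12.2
grip_force: 97.6
[526.61179752 -77.76334871 131.36310403]
bailc [319.7 163.2] crop [239. 273.]
bail_l [312.4 170.2] crop [210. 301.]
bail_r [326.6 156.5] crop [267. 246.]
rimfar_l [293.9 183.7] crop [135. 355.]
rimfar_r [309.6 168.8] crop [198. 295.]
rimnear_r [343.3 179.1] crop [333. 336.]
rimnear_l [328.8 195.1] crop [275. 400.]
botfar_l [294.7 197.8] crop [139. 411.]
botnear_l [328.8 209.4] crop [275. 458.]
```

View pics/g9.png

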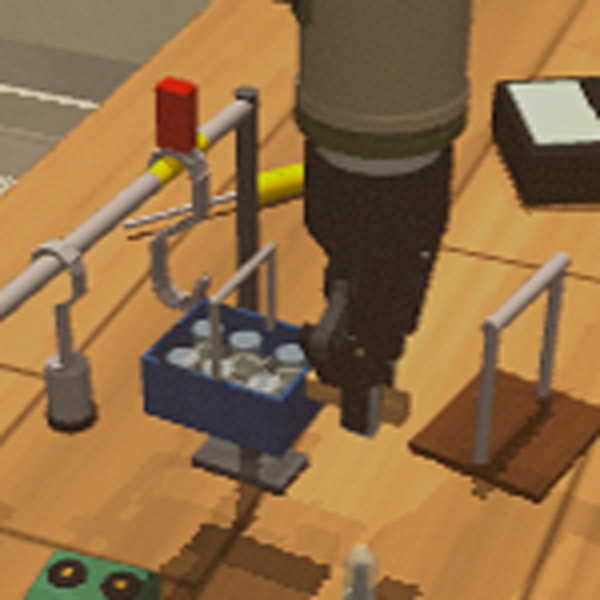

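The caddy is level. Its bail runs from crop (213,300) to (271,248), within 1 px of the prediction, and the hook's eye is at (180,300). I'll advance 40 mm along tool x, then lower.

```bash
python3 -m jog '[[0,0,0,6,0,0,1],[0,0,0,10,0,0,1],[0,0,0,8,0,0,1],[0,0,0,0,0,0,1]]'; python3 -m jog '[[0,0,0,6,0,0,1],[0,0,0,6,0,0,1],[0,0,0,4,0,0,1],[0,0,0,0,0,0,1],[0,0,0,0,0,0,1]]'
python3 - <<'E'
from h import *
go(566.9,-82.2,105,-6)
E
```

```text
time: 17.7
tool_pos: [552.0, -80.7, 131.8]
tcp_rot: [180.0, -0.0, -6.0]
ft_force: [-0.5, -0.5, -2.1]
finger_gap: 12.0
grip_force: 97.6
time: 18.2
tool_pos: [566.6, -82.3, 131.5]
tcp_rot: [-180.0, 0.0, -6.0]
ft_force: [0.0, -0.1, -1.5]
finger_gap: 11.9
grip_force: 97.6
turn [-0.    0.01 -0.02] shift after turn [ 0.3 -0.1 26.5] before [ 0.3 -0.1 26.5]
```

No contact. Lowering in steps.

```bash
python3 -m jog '[[0,0,0,0,0,3,1],[0,0,0,0,0,4,1],[0,0,0,0,0,4,1],[0,0,0,0,0,3,1],[0,0,0,0,0,0,1]]'; python3 -m jog '[[0,0,0,0,0,3,1],[0,0,0,0,0,3,1],[0,0,0,0,0,2,1],[0,0,0,0,0,0,1],[0,0,0,0,0,0,1]]';python3 - <<'E'
from h import *
import cv2
s=r.snapshot("side");cv2.imwrite("pics/s10.png",s["pixels"][:,:,::-1])
a=cv2.imread("pics/g6.png");h=cv2.cvtColor(s["pixels"],cv2.COLOR_RGB2HSV);m=cv2.inRange(h,(0,170,80),(6,255,255))[100:150,285:330]
y,x=np.nonzero(m);print('red grip now',len(x),x.mean()+285,y.mean()+100)
h=cv2.cvtColor(cv2.imread("pics/s8.png"),cv2.COLOR_BGR2HSV);m=cv2.inRange(h,(0,170,80),(6,255,255))[100:150,285:330];y,x=np.nonzero(m);print('before',len(x),x.mean()+285,y.mean()+100)
E
```

```text
time: 18.7
tool_pos: [566.1, -82.2, 116.7]
tcp_rot: [-180.0, 0.1, -6.0]
ft_force: [0.7, -0.5, -1.8]
finger_gap: 12.1
grip_force: 97.6
time: 19.2
tool_pos: [566.6, -82.3, 109.5]
tcp_rot: [-180.0, 0.0, -6.0]
ft_force: [-0.4, 0.3, -1.9]
finger_gap: 12.2
grip_force: 97.6
red grip now 159 303.3836477987421 123.25157232704403
before 89 301.30337078651684 123.34831460674158
```

```bash
python3 -m jog '[[0,0,0,0,0,1.5,1],[0,0,0,0,0,1,1],[0,0,0,0,0,1,1],[0,0,0,0,0,0,1],[0,0,0,0,0,0,1]]';  python3 -m jog '[[0,0,0,0,0,0.7,1],[0,0,0,0,0,0.7,1],[0,0,0,0,0,0,1],[0,0,0,0,0,0,1]]'; python3 -m jog '[[0,0,0,0,0,0.5,1],[0,0,0,0,0,0,1],[0,0,0,0,0,0,1]]'
```

```text
time: 19.75
tool_pos: [566.6, -82.3, 106.0]
tcp_rot: [-180.0, 0.0, -6.0]
ft_force: [-0.5, -1.1, -0.8]
finger_gap: 12.3
grip_force: 97.6
time: 20.15
tool_pos: [567.0, -82.4, 105.0]
tcp_rot: [180.0, -0.0, -6.0]
ft_force: [-0.0, -0.5, 1.1]
finger_gap: 12.3
grip_force: 97.8
time: 20.45
tool_pos: [567.0, -82.4, 104.6]
tcp_rot: [180.0, -0.0, -6.0]
ft_force: [0.1, -0.7, 3.2]
finger_gap: 12.3
grip_force: 98.0
```

```bash
python3 -m jog '[[0,0,0,0,0,-0.5,1],[0,0,0,0,0,0,1],[0,0,0,0,0,0,0.62],[0,0,0,0,0,0,0.58],[0,0,0,0,0,0,0.5]]'; python3 -m jog '[[0,0,0,0,0,0,0.3],[0,0,0,0,0,0,0.1],[0,0,0,0,0,0,0],[0,0,0,0,0,0,0],[0,0,0,0,0,0,0]]'
python3 - <<'E'
from h import *
import cv2
s=r.snapshot("side");cv2.imwrite("pics/s11.png",s["pixels"][:,:,::-1])
h=cv2.cvtColor(s["pixels"],cv2.COLOR_RGB2HSV);m=cv2.inRange(h,(108,120,30),(128,255,255))[150:260,280:360]
y,x=np.nonzero(m);print('blue',len(x),x.mean()+280,y.mean()+150)
h=cv2.cvtColor(cv2.imread("pics/s10.png"),cv2.COLOR_BGR2HSV);m=cv2.inRange(h,(108,120,30),(128,255,255))[150:260,280:360];y,x=np.nonzero(m);print('before',len(x),x.mean()+280,y.mean()+150)
E
```

```text
time: 20.95
tool_pos: [566.4, -82.2, 104.3]
tcp_rot: [-180.0, 0.0, -6.0]
ft_force: [0.0, 0.6, -0.9]
finger_gap: 21.2
grip_force: 0.0
time: 21.45
tool_pos: [566.7, -82.3, 104.7]
tcp_rot: [180.0, -0.0, -6.0]
ft_force: [-0.5, -0.8, -1.3]
finger_gap: 42.3
grip_force: 0.0
blue 12 295.6666666666667 189.5
before 8 294.875 184.5
```

```bash
python3 -m jog '[[0,0,0,0,0,-8,0],[0,0,0,0,0,-15,0],[0,0,0,0,0,-20,0],[0,0,0,-10,0,-20,0],[0,0,0,-30,0,-10,0]]'; python3 -m jog '[[0,0,0,-40,0,0,0],[0,0,0,-40,0,0,0],[0,0,0,-40,0,0,0],[0,0,0,0,0,0,0],[0,0,0,0,0,0,0]]'; python3 -m jog '[[0,0,0,0,0,0,0],[0,0,0,0,0,0,0],[0,0,0,0,0,0,0],[0,0,0,0,0,0,0],[0,0,0,0,0,0,0]]'
python3 - <<'E'
from h import *
import cv2
s=r.snapshot("side");t=r.snapshot("top")
b=cv2.resize(s["pixels"][95:305,250:390,::-1],(400,600),interpolation=2);a=cv2.resize(t["pixels"][110:260,215:415,::-1],(400,300),interpolation=2)
cv2.imwrite("pics/g12.png",np.hstack([b,np.vstack([a,np.zeros_like(a)])]))
E
```

```text
time: 22.0
tool_pos: [529.2, -78.7, 181.8]
tcp_rot: [180.0, -0.3, -6.0]
ft_force: [-0.1, -0.2, 0.8]
finger_gap: 42.8
grip_force: 0.0
time: 22.5
tool_pos: [407.9, -65.7, 179.5]
tcp_rot: [180.0, -0.2, -6.0]
ft_force: [0.3, 0.6, -0.1]
finger_gap: 42.6
grip_force: 0.0
time: 23.0
tool_pos: [407.6, -65.5, 177.5]
tcp_rot: [-180.0, 0.0, -6.0]
ft_force: [-0.7, -0.1, 0.2]
finger_gap: 42.7
grip_force: 0.0
```

View pics/g12.png

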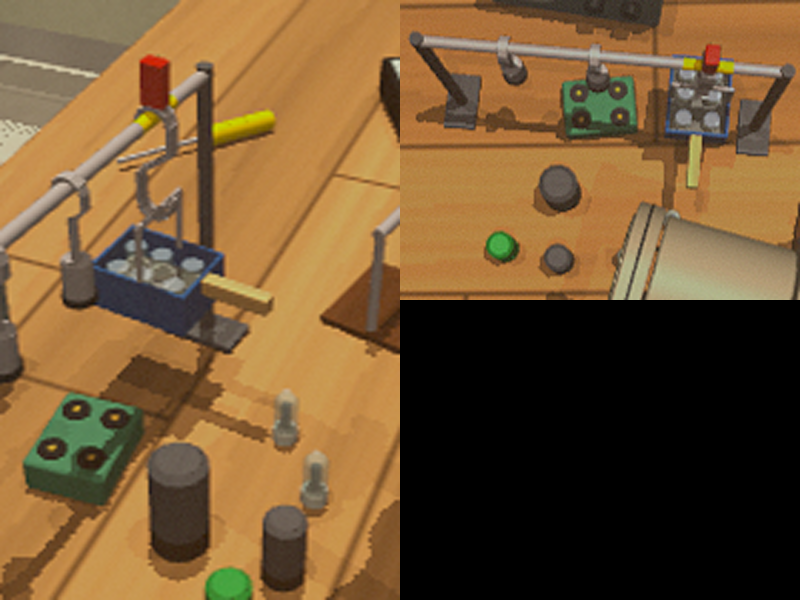

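The side picture shows the caddy hanging level with its bail in the lower curl at crop (160,210). All its tubes are inside, and the pullers and loose tubes are undisturbed. I'll wait a moment, check that nothing moves, and hand in.

```bash
for i in 1 2 3; do python3 -m jog '[[0,0,0,0,0,0,0],[0,0,0,0,0,0,0],[0,0,0,0,0,0,0],[0,0,0,0,0,0,0],[0,0,0,0,0,0,0]]' | head -1; done
python3 - <<'E'
from h import *
a=r.snapshot("side")["pixels"].astype(int)
for _ in range(6): b=r.snapshot("side")["pixels"].astype(int)
print('max change',abs(a-b)[100:230,270:350].max(),abs(a-b)[100:230,270:350].mean())
print(r.hand_in())
E
```

```text
time: 23.6
time: 24.1
time: 24.6
max change 21 1.656025641025641
the job is handed in; nothing more can be done
None
```

Handed in at about 25 s: the S-hook hangs on the yellow sleeve and the caddy hangs level and at rest in its lower curl, with the pullers and loose tubes looking undisturbed in the last picture; I viewed 11 pictures by mistake, one over the limit of 10.

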